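# Find the rocking corner of the sampler plate and press its shim flat

## Task

The aluminium sampler plate rocks at one of its four corners. With a fingertip, press down on the plate's corners one at a time until you find the one that gives, then press the orange shim tab beside that corner down flat; leave the other three shims standing. Do not lift or shift the plate, leave the bottles and the wrench alone, and finish clear of everything.

Things in the scene. Friction and masses are not known exactly. Their poses are not given: they have to be found in the camera images.
- base: dark steel base, 190 x 290 x 8 mm, fixed to the bench; place and yaw vary. Origin: centre of its underside, on the bench; x along the short side, y along the long side, z up. On it stand four posts that look alike, one under each plate corner: three solid, and one with a springy top, under a corner that differs from run to run.
- plate: aluminium plate, 160 x 160 x 10 mm, with a round metal sampling head (72 mm wide, reaching 52 mm above the plate's top) in its middle; 1.4 to 2.3 kg in all. It lies loose and level on the four posts, centred on the base and turned like it, underside 36 mm and top face 46 mm above the bench. Origin: centre of its underside; axes as the base.
- corner1 (a point): point to press on the plate's top face, above the post of the near (-x), left (+y) corner: a black dot 20 mm in from both edges. Over a solid post it stays put. Over the springy post it starts to sink at 2 to 3 N and is 4 mm down at about 4 N or more (a stop; the plate tips 0.05 rad, the opposite corner rises), and comes back when let go.
- corner2 (a point): point to press on the plate's top face, above the post of the far (+x), left (+y) corner: a black dot 20 mm in from both edges. Over a solid post it stays put. Over the springy post it starts to sink at 2 to 3 N and is 4 mm down at about 4 N or more (a stop; the plate tips 0.05 rad, the opposite corner rises), and comes back when let go.
- corner3 (a point): point to press on the plate's top face, above the post of the far (+x), right (-y) corner: a black dot 20 mm in from both edges. Over a solid post it stays put. Over the springy post it starts to sink at 2 to 3 N and is 4 mm down at about 4 N or more (a stop; the plate tips 0.05 rad, the opposite corner rises), and comes back when let go.
- corner4 (a point): point to press on the plate's top face, above the post of the near (-x), right (-y) corner: a black dot 20 mm in from both edges. Over a solid post it stays put. Over the springy post it starts to sink at 2 to 3 N and is 4 mm down at about 4 N or more (a stop; the plate tips 0.05 rad, the opposite corner rises), and comes back when let go.
- shim1 (a joint): orange shim beside corner 1, tab pointing to +y of the base. 0 to 0.1 at the start: the tab stands up at 0.6 rad minus this value; 0.6 = flat (level, on its steel rest: a stop). Hinge along base x, at y = +94 mm, 34 mm above the bench; stiff by friction (0.2 N m: some 7 N at 28 mm), stays where left. Flat, its hidden tongue props the plate.
- tab1 (a point): point to press on the upper face of shim 1's tab, 28 mm out from the hinge, mid-width. The tab is 30 mm wide (along base x), 42 mm long from the hinge, 3 mm thick. The point moves with the shim; flat, it is at x = -60, y = +122, z = 35.5 mm in the base's frame.
- shim2 (a joint): orange shim beside corner 2, tab pointing to +y of the base. 0 to 0.1 at the start: the tab stands up at 0.6 rad minus this value; 0.6 = flat (level, on its steel rest: a stop). Hinge along base x, at y = +94 mm, 34 mm above the bench; stiff by friction (0.2 N m: some 7 N at 28 mm), stays where left. Flat, its hidden tongue props the plate.
- tab2 (a point): point to press on the upper face of shim 2's tab, 28 mm out from the hinge, mid-width. The tab is 30 mm wide (along base x), 42 mm long from the hinge, 3 mm thick. The point moves with the shim; flat, it is at x = +60, y = +122, z = 35.5 mm in the base's frame.
- shim3 (a joint): orange shim beside corner 3, tab pointing to -y of the base. 0 to 0.1 at the start: the tab stands up at 0.6 rad minus this value; 0.6 = flat (level, on its steel rest: a stop). Hinge along base x, at y = -94 mm, 34 mm above the bench; stiff by friction (0.2 N m: some 7 N at 28 mm), stays where left. Flat, its hidden tongue props the plate.
- tab3 (a point): point to press on the upper face of shim 3's tab, 28 mm out from the hinge, mid-width. The tab is 30 mm wide (along base x), 42 mm long from the hinge, 3 mm thick. The point moves with the shim; flat, it is at x = +60, y = -122, z = 35.5 mm in the base's frame.
- shim4 (a joint): orange shim beside corner 4, tab pointing to -y of the base. 0 to 0.1 at the start: the tab stands up at 0.6 rad minus this value; 0.6 = flat (level, on its steel rest: a stop). Hinge along base x, at y = -94 mm, 34 mm above the bench; stiff by friction (0.2 N m: some 7 N at 28 mm), stays where left. Flat, its hidden tongue props the plate.
- tab4 (a point): point to press on the upper face of shim 4's tab, 28 mm out from the hinge, mid-width. The tab is 30 mm wide (along base x), 42 mm long from the hinge, 3 mm thick. The point moves with the shim; flat, it is at x = -60, y = -122, z = 35.5 mm in the base's frame.
- red_bottle: glass bottle with a red cap, 60 mm wide, 130 mm tall, standing some 20 to 25 cm to the left (+y) of the base's centre; origin at the centre of its underside. Bystander: leave alone.
- blue_bottle: glass bottle with a blue cap, 60 mm wide, 130 mm tall, standing some 20 to 25 cm to the right (-y) of the base's centre; origin at the centre of its underside. Bystander: leave alone.
- wrench: small steel wrench, 140 mm long, lying on the bench beyond the base (+x); origin under its middle. Bystander: leave alone.
Things that resemble listed ones, but are neither listed nor needed, are in the scene too. Of the things like the plate, leave any that is pink; of the rest the smaller one is meant.

How it is judged:
By the outcome, as a careful person would: the job done as asked, in the order asked, and still so for the second after the job is handed in, with the robot touching nothing.
It also fails if it takes over 61 s, if anything falls off the work surface, if the arm or the gripper's body presses on something with over 40 N, if the wrist force passes 120 N, or if a joint passes its speed limit or range.

## Robot

A 6-joint arm with a two-finger parallel gripper is mounted at the origin on the work surface. World frame = base frame: x ahead of the robot, y to its left, z up, the work surface at z = 0. Lengths are in m, angles in rad, forces in N, time in s.
With the tool pointing down it reaches from about 0.4 to 0.825 m from the base axis. Payload 7 kg.
Tool frame: the origin (TCP) lies midway between the tips of the shut fingers; the grasp point (between the pads) lies 19 mm behind it; z points along the fingers, x is the direction in which the jaws open and shut, and the axes are right-handed (so a half turn about z gives the same grasp; the last joint's range is limited). The gripper opens to 88 mm and grips with 3 to 60 N. Pads are 19 mm wide; open, the fingers measure 130 mm over their backs; the gripper's body (78 mm by 193 mm) begins 47 mm behind the grasp point.
Start: joints at [-0.968, 0.359, 0.012, 0, -1.224, -0.288], TCP at [0.209, -0.642, 0.227] pointing down, gripper open.
Joint ranges: [-3.07, 3.07], [-1.43, 2.12], [-1.02, 1.25], [-3.03, 1.67], [-3.05, -0], [-3.03, 3.03]. Speed limits (rad/s): [2.39, 2.39, 3.01, 3.14, 3.14, 3.14].

## Interface

Orientations are given as [roll, pitch, yaw] about the fixed x, y, z axes, in that order (R = Rz(yaw) Ry(pitch) Rx(roll)).
In Python, from station import status, eyes, workorder gives the robot as it stands.
- The arm moves only by the shell command python3 -m jog 'ROWS' [OPENING] [FORCE]. ROWS is JSON, a list of rows, each a list of 6 numbers: the shift along the world's x, y, z in mm, then the turn, a rotation vector about the world's x, y, z in rad. A call has 1 to 12 rows; each row shifts and turns the pose as measured when the row begins; what a row does not reach is not made up. A row lasts 1/10 s, in which the tool goes at most 50 mm and 8.59 degrees, less where a joint would pass 70% of its speed; a pose out of reach is approached as far as the arm can. A call with a gripper value outside its range is refused whole. OPENING is the opening, from 0 (shut) to 1 (fully open), set as the call begins (- or left out, the last holds). The fingers move at their own pace and stop on an object; FORCE is the grip in N (left out, the last holds). Time passes only in rows, so rows that do not move let the fingers close. It gives the time, the measured TCP pose, the force and the opening at its end, in the units of the state.
- status.get_state(): the state, without advancing time (a new reading comes with each control period).
- eyes.grab_frame(name): name is "scene" or "top" or "wrist"; returns the picture (400x640x3 uint8, blue, green, red); there is no depth.
- eyes.calibration(name): a dict with "camera_matrix" (3x3 intrinsics, pixels), "cam_to_world" (4x4, takes a point from camera to world coordinates); the wrist camera has in their place "hand_eye" (4x4, takes a point from camera to tool coordinates, whose origin is the TCP and whose axes are the tool frame's). Camera axes: x right, y up, looking along -z (the intrinsics and any distortion apply to the point x, -y, -z); pixel columns grow to the right and rows downward; lengths in m; the calibration is good to about 2 mm. A picture is of the moment at which its call begins: read the wrist's pose just before it. calibration takes no time and is no camera call.
- workorder.job_done(): hands the job in, once; it reports no verdict.
The state is a dict: "t": time; "q": joint angles; "qd": joint speeds; "joint_efforts": joint torques, N m; "eef_pos": TCP position; "ee_rot": TCP orientation; "force": force on the tool from outside, world axes, zero at the start; "moment": the same for the moment, N m; "width": finger opening in m.
Only numpy, scipy, OpenCV 4.12 (cv2) and the standard library are available. Lean on these libraries where they do the work, as an engineer would, in place of code of your own. Each camera call takes 0.05 s, during which the arm holds its last target. There are 200 camera calls.

## Working session

There is one attempt and no reset: what is moved stays moved. The work goes in short steps, Python scripts to look and compute and a shell command to move; the robot and the scene stay as the last step left them, time stands still between calls to the robot, and variables do not carry over. Pictures are saved under pics/ and viewed, about 8 in all and at most 12, crops included, and the job is handed in when it is done.

```bash
mkdir -p pics; ls; python3 - <<'E'
from station import status, eyes
import cv2
s=status.get_state(); print(s)
for n in("top","scene"):
    cv2.imwrite(f"pics/{n}0.png",eyes.grab_frame(n))
    c=eyes.calibration(n); print(n,c)
print(eyes.calibration("wrist"))
E
```

```text
pics
{'t': 0.0, 'q': array([-9.67905728e-01,  3.59377522e-01,  1.10659192e-02, -3.65139450e-04,
       -1.22409983e+00, -2.88068303e-01]), 'qd': array([-3.92943922e-05,  2.50461725e-04,  3.81350896e-04, -6.34949096e-04,
        1.72856188e-03,  2.18722897e-04]), 'joint_efforts': array([-5.38078948e-04, -5.82715917e+01,  2.93045139e+01,  6.99713096e+00,
        6.86232830e-03, -1.04515620e-04]), 'eef_pos': array([ 0.20881924, -0.64137216,  0.22562912]), 'ee_rot': array([-3.14146287e+00, -1.64607846e-03,  1.88549417e+00]), 'force': array([-0.09038047,  0.36053769, -0.17078057]), 'moment': array([-0.02038768, -0.02494416,  0.00680711]), 'width': 0.08731307227170819}
top {'camera_matrix': array([[397.4716709 ,   0.        , 317.52034016],
       [  0.        , 397.4716709 , 196.35164397],
       [  0.        ,   0.        ,   1.        ]]), 'cam_to_world': array([[-0.01225354,  0.9943307 , -0.10562343,  0.40965734],
       [-0.99985619, -0.01094568,  0.01295306,  0.05934762],
       [ 0.01172351,  0.10576696,  0.99432183,  0.96732543],
       [ 0.        ,  0.        ,  0.        ,  1.  
[... 278 characters left out ...]
76865271, -0.38343332,  0.51200771,  0.59527809],
       [-0.01337273,  0.79062206,  0.61215841,  0.71522766],
       [ 0.        ,  0.        ,  0.        ,  1.        ]])}
{'camera_matrix': array([[310.39191081,   0.        , 317.68101658],
       [  0.        , 310.39191081, 195.10213059],
       [  0.        ,   0.        ,   1.        ]]), 'hand_eye': array([[ 9.99999791e-01,  2.27990101e-04, -6.05782296e-04,
         1.45870530e-03],
       [ 5.78127566e-05, -9.63631620e-01, -2.67234164e-01,
        -7.12599796e-02],
       [-6.44677719e-04,  2.67234073e-01, -9.63631431e-01,
        -1.58237648e-01],
       [ 0.00000000e+00,  0.00000000e+00,  0.00000000e+00,
         1.00000000e+00]])}
```

View pics/top0.png

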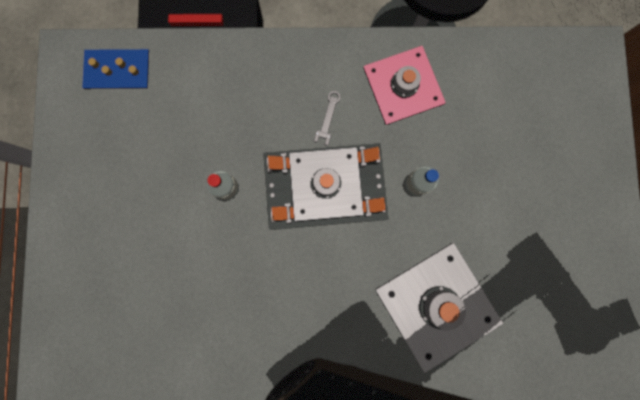

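View pics/scene0.png

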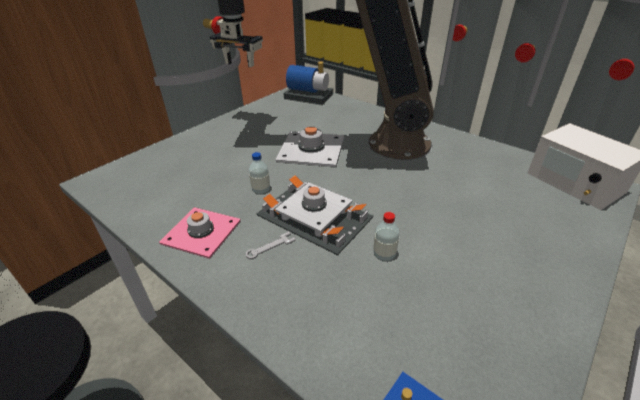

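The top view shows the plate (centre ≈(326,184)) on the dark base. Its dots are at about (298,160), (349,156), (303,212) and (354,207). The pink plate and the bigger plate are lookalikes. The red bottle is left and the blue bottle right. Next I measure positions.

```bash
cat > h.py <<'E'
import numpy as np, cv2
from station import status, eyes
from scipy.spatial.transform import Rotation as R
def ray(name,uv,z,pose=None):
    c=eyes.calibration(name)
    if name=="wrist":
        T=np.eye(4);T[:3,:3]=R.from_euler("xyz",pose["ee_rot"]).as_matrix();T[:3,3]=pose["eef_pos"];T=T@c["hand_eye"]
    else: T=c["cam_to_world"]
    K=c["camera_matrix"]
    d=T[:3,:3]@np.array([(uv[0]-K[0,2])/K[0,0],-(uv[1]-K[1,2])/K[1,1],-1.])
    return T[:3,3]+d*(z-T[2,3])/d[2]
def blobs(m,lo,hi):
    n,_,s,c=cv2.connectedComponentsWithStats(m.astype(np.uint8))
    return [(c[i],s[i][4]) for i in range(1,n) if lo<=s[i][4]<=hi]
def frame(P): # P: corner1..4 points -> centre, yaw
    P=np.array(P)[:,:2]; c=P.mean(0)
    x=(P[1]+P[2]-P[0]-P[3]); y=(P[0]+P[1]-P[2]-P[3]); 
    return c,np.arctan2(x[1],x[0]),np.arctan2(-y[0],y[1]),np.linalg.norm(x)/2,np.linalg.norm(y)/2
E
python3 - <<'E'
from h import *
im=cv2.imread("pics/top0.png"); g=im.max(2)
P=[]
for u,v in [(303,212),(298,160),(349,156),(354,207)]:
    w=g[v-5:v+6,u-5:u+6].astype(float); k=np.clip(130-w,0,None)
    yy,xx=np.mgrid[v-5:v+6,u-5:u+6]; p=((xx*k).sum()/k.sum(),(yy*k).sum()/k.sum()); P.append(ray("top",p,.046)); print(p,P[-1].round(4))
c=frame(P); print("plate",c)
hsv=cv2.cvtColor(im,cv2.COLOR_BGR2HSV)
m=(hsv[...,0]<14)&(hsv[...,1]>150)&(hsv[...,2]>90)
for p,a in blobs(m,20,500): print("orange",p.round(1),a,ray("top",p,.045).round(3))
for n,uv in (("red",(215,181)),("blue",(431,176))): print(n,ray("top",uv,.13).round(3))
x0,y0=c[0]; a=c[1]; Rm=np.array([[np.cos(a),-np.sin(a)],[np.sin(a),np.cos(a)]])
for i,(x,y) in enumerate([(-60,60),(60,60),(60,-60),(-60,-60)]): print(i+1,(c[0]+Rm@[x/1e3,y/1e3]).round(4),(c[0]+Rm@[x/1e3,np.sign(y)*.122]).round(4))
E
```

```text
(np.float64(302.12267657992567), np.float64(211.0724907063197)) [0.4736 0.0835 0.046 ]
(np.float64(297.86067019400355), np.float64(160.22398589065256)) [0.5935 0.0925 0.046 ]
(np.float64(348.63125), np.float64(155.9296875)) [ 0.6026 -0.0272  0.046 ]
(np.float64(353.40840336134454), np.float64(206.70084033613446)) [ 0.4824 -0.0359  0.046 ]
plate (array([0.53801337, 0.02823953]), np.float64(0.07359215092110656), np.float64(0.07480960668230127), np.float64(0.12040169793720921), np.float64(0.11991046964679608))
orange [194.6  18. ] 476 [0.949 0.342 0.045]
orange [371.2 154.2] 164 [ 0.606 -0.081  0.045]
orange [275.2 162.5] 168 [0.589 0.146 0.045]
orange [287.5 163. ] 20 [0.587 0.117 0.045]
orange [213.9 180. ] 113 [0.549 0.289 0.045]
orange [376.7 204.9] 178 [ 0.486 -0.09   0.045]
orange [279.1 213. ] 168 [0.47  0.137 0.045]
orange [291.4 212.6] 20 [0.47  0.108 0.045]
red [0.534 0.265 0.13 ]
blue [ 0.54  -0.195  0.13 ]
1 [0.4738 0.0837] [0.4692 0.1455]
2 [0.5934 0.0925] [0.5889 0.1543]
3 [ 0.6023 -0.0272] [ 0.6068 -0.089 ]
4 [ 0.4826 -0.036 ] [ 0.4871 -0.0978]
```

Dot spacing comes out at 120.4 and 119.9 mm, against the expected 120. Yaw is 0.074 rad. I'll shut the fingers, go above corner 4 and turn the jaws along base x.

```bash
python3 -m jog '[[20,45,0,0,0,0.12],[20,45,0,0,0,0.12],[20,45,0,0,0,0.12],[20,45,0,0,0,0.12],[20,45,0,0,0,0.12],[20,45,0,0,0,0.12],[20,45,0,0,0,0.12],[20,45,0,0,0,0.12],[20,45,0,0,0,0.12],[20,45,0,0,0,0.12],[20,45,0,0,0,0.12],[20,45,0,0,0,0]]' 0 20
```

```text
t: 1.3
eef_pos: [0.4446, -0.0921, 0.22]
ee_rot: [-3.141, -0.007, -3.031]
force: [1.4, -1.0, 0.1]
width: 0.0016
```

```bash
python3 -m jog '[[19,28,-20,0,0,-0.037],[19,28,-30,0,0,0],[0,0,-30,0,0,0],[0,0,-25,0,0,0],[0,0,0,0,0,0]]'; python3 - <<'E'
from h import *
s=status.get_state(); im=eyes.grab_frame("wrist"); cv2.imwrite("pics/w1.png",im)
print(s["eef_pos"],s["ee_rot"],s["force"])
import json; json.dump({k:list(s[k]) for k in("eef_pos","ee_rot")},open("w1.json","w"))
E
```

```text
t: 1.8
eef_pos: [0.486, -0.0268, 0.1126]
ee_rot: [-3.141, -0.003, -3.06]
force: [-0.7, -0.4, -1.1]
width: 0.0005
[ 0.4860416  -0.02680017  0.11256725] [-3.14149333 -0.00314375 -3.06009685] [-0.70418688 -0.44643306 -1.10966361]
```

View pics/w1.png

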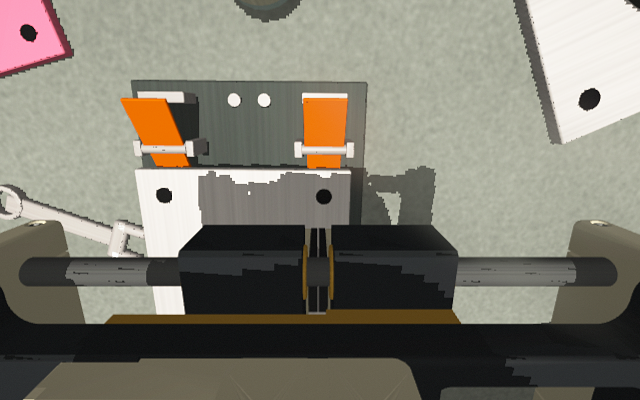

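The wrist view shows the corner 4 dot at (323,196) and the corner 3 dot at (164,195). Both shim tabs are standing, and the fingers are shut. The long side of the body lies along the jaw axis, as planned.

```bash
python3 - <<'E'
from h import *
import json
s=json.load(open("w1.json")); im=cv2.imread("pics/w1.png"); g=im.max(2)
m=np.zeros(g.shape,bool); m[180:212,150:340]=g[180:212,150:340]<40
for p,a in blobs(m,60,500): print(p.round(1),a,ray("wrist",p,.046,s).round(4))
E
```

```text
[163.8 194.9] 164 [ 0.6019 -0.0255  0.046 ]
[323.5 196.4] 170 [ 0.4823 -0.034   0.046 ]
```

The two views agree to within 2 mm. Going down over corner 4.

```bash
python3 -m jog '[[-3.5,-8,-20,0,0,-0.008],[0,0,-20,0,0,0],[0,0,-10,0,0,0],[0,0,0,0,0,0],[0,0,0,0,0,0]]'
```

```text
t: 2.35
eef_pos: [0.4878, -0.0353, 0.0699]
ee_rot: [3.141, 0.008, -3.068]
force: [-0.6, 0.2, 0.2]
width: 0.0002
```

```bash
python3 -m jog '[[-5,0,-10,0,0,0],[0,0,-8,0,0,0],[0,0,0,0,0,0]]';python3 -m jog '[[0,0,0,0,0,0],[0,0,0,0,0,0]]'
```

```text
t: 2.65
eef_pos: [0.4839, -0.0349, 0.053]
ee_rot: [3.14, 0.013, -3.068]
force: [-0.4, -0.4, 0.4]
width: 0.0005
t: 2.85
eef_pos: [0.4838, -0.0349, 0.0529]
ee_rot: [3.141, 0.012, -3.068]
force: [0.1, 0.2, -0.2]
width: 0.0005
```

```bash
python3 -m jog '[[-1,0,-4,0,0.012,0],[0,0,0,0,0,0]]'; for i in 1; do :; done; python3 -m jog '[[0,0,-1.5,0,0,0]]';python3 -m jog '[[0,0,-1.5,0,0,0]]';python3 -m jog '[[0,0,-1.5,0,0,0]]'
```

```text
t: 3.05
eef_pos: [0.4831, -0.0347, 0.049]
ee_rot: [3.139, -0.0, -3.067]
force: [1.1, -0.6, -0.2]
width: 0.0007
t: 3.15
eef_pos: [0.4834, -0.0347, 0.0475]
ee_rot: [3.139, 0.0, -3.067]
force: [-0.1, 0.4, 0.1]
width: 0.0007
t: 3.25
eef_pos: [0.4834, -0.0347, 0.0459]
ee_rot: [3.139, -0.0, -3.067]
force: [-3.1, 0.2, 10.2]
width: 0.0006
t: 3.35
eef_pos: [0.4835, -0.0348, 0.0454]
ee_rot: [3.14, -0.0, -3.067]
force: [-11.2, 3.2, 32.4]
width: 0.0007
```

Corner 4 is solid: the force climbed to 32 N within half a millimetre. I'll release, use gentler steps from here on, and go to corner 1.

```bash
python3 -m jog '[[0,0,12,0,0,0],[-2,30,5,0,0,0],[-3,40,0,0,0,0],[-3,40,0,0,0,0],[0,10,0,0,0,0],[0,0,0,0,0,0]]'
```

```text
t: 3.95
eef_pos: [0.4756, 0.0889, 0.0636]
ee_rot: [3.139, 0.002, -3.069]
force: [-0.0, 0.2, -0.2]
width: 0.0005
```

```bash
python3 -m jog '[[-2,-4.5,-8,0,0,0],[0,0,-5,0,0,0],[0,0,0,0,0,0]]'; python3 -m jog '[[0,0,-3,0,0,0],[0,0,0,0,0,0]]'
```

```text
t: 4.25
eef_pos: [0.4727, 0.0821, 0.0489]
ee_rot: [3.14, 0.001, -3.07]
force: [-0.2, -0.1, -0.6]
width: 0.0006
t: 4.45
eef_pos: [0.473, 0.081, 0.0458]
ee_rot: [3.14, 0.001, -3.072]
force: [-2.5, 2.9, 6.0]
width: 0.0006
```

```bash
python3 -m jog '[[0,0,-0.4,0,0,0]]'; python3 -m jog '[[0,0,0,0,0,0]]'
```

```text
t: 4.55
eef_pos: [0.4732, 0.0809, 0.0457]
ee_rot: [3.139, 0.001, -3.073]
force: [-6.6, 4.5, 11.4]
width: 0.0005
t: 4.65
eef_pos: [0.4733, 0.0807, 0.0459]
ee_rot: [3.138, 0.001, -3.074]
force: [-0.5, 1.6, 1.8]
width: 0.0005
```

Corner 1 is solid too: 11 N and no sinking. Next is corner 2.

```bash
python3 -m jog '[[0,0,10,0,0,0],[30,3,5,0,0,0],[40,4,0,0,0,0],[40,4,0,0,0,0],[5,2,0,0,0,0],[0,0,0,0,0,0]]'
```

```text
t: 5.25
eef_pos: [0.5923, 0.091, 0.0644]
ee_rot: [3.139, 0.002, -3.076]
force: [-0.8, -0.0, -0.4]
width: 0.0005
```

```bash
python3 -m jog '[[1,2,-8,0,0,0.004],[0,0,-6,0,0,0],[0,0,0,0,0,0],[0,0,0,0,0,0]]'; python3 -m jog '[[0,0,-3,0,0,0]]'; python3 -m jog '[[0,0,-0.7,0,0,0]]'
```

```text
t: 5.65
eef_pos: [0.5903, 0.092, 0.0493]
ee_rot: [3.139, -0.0, -3.072]
force: [1.3, 1.1, 1.4]
width: -0.0002
t: 5.75
eef_pos: [0.5901, 0.0921, 0.0466]
ee_rot: [3.139, 0.0, -3.072]
force: [0.8, 0.4, 0.4]
width: 0.0003
t: 5.85
eef_pos: [0.5897, 0.0921, 0.0458]
ee_rot: [3.139, -0.0, -3.072]
force: [-0.2, -0.7, 0.7]
width: 0.0007
```

```bash
for r in 1; do python3 -m jog '[[1,0,-0.7,0,0,0]]'; python3 -m jog '[[0,0,-0.8,0,0,0]]'; python3 -m jog '[[0,0,-0.8,0,0,0]]'; done
```

```text
t: 5.95
eef_pos: [0.5904, 0.0921, 0.0453]
ee_rot: [3.139, -0.0, -3.071]
force: [-1.4, -0.4, 1.7]
width: 0.0004
t: 6.05
eef_pos: [0.5906, 0.0922, 0.0447]
ee_rot: [3.139, 0.0, -3.071]
force: [-2.1, 0.3, 2.8]
width: 0.0004
t: 6.15
eef_pos: [0.5906, 0.0922, 0.0441]
ee_rot: [3.139, 0.0, -3.071]
force: [-1.4, 0.2, 3.5]
width: 0.0005
```

Corner 2 is sinking: it is 2 mm down at about 3 N. A bit further to confirm.

```bash
python3 -m jog '[[0,0,-0.8,0,0,0]]'; python3 -m jog '[[0,0,-0.8,0,0,0]]'; python3 -m jog '[[0,0,0,0,0,0]]'
```

```text
t: 6.25
eef_pos: [0.5907, 0.0922, 0.0435]
ee_rot: [3.139, 0.0, -3.071]
force: [-1.9, 0.7, 3.1]
width: 0.0008
t: 6.35
eef_pos: [0.5908, 0.0923, 0.0428]
ee_rot: [3.139, 0.001, -3.071]
force: [-2.0, -0.1, 3.5]
width: 0.0006
t: 6.45
eef_pos: [0.5907, 0.0923, 0.0427]
ee_rot: [3.139, 0.001, -3.071]
force: [-1.6, 0.0, 2.7]
width: 0.0005
```

```bash
python3 -m jog '[[0,0,-0.9,0,0,0]]'; python3 -m jog '[[0,0,-0.6,0,0,0]]'; python3 -m jog '[[0,0,2,0,0,0],[0,0,3,0,0,0],[0,0,10,0,0,0],[0,0,15,0,0,0],[0,0,15,0,0,0],[0,0,0,0,0,0]]'
```

```text
t: 6.55
eef_pos: [0.5908, 0.0923, 0.0421]
ee_rot: [3.139, 0.001, -3.071]
force: [-4.1, 0.9, 11.2]
width: 0.0006
t: 6.65
eef_pos: [0.5908, 0.0923, 0.0421]
ee_rot: [3.139, 0.001, -3.071]
force: [-4.5, 0.4, 11.0]
width: 0.0004
t: 7.25
eef_pos: [0.5913, 0.0922, 0.0895]
ee_rot: [3.14, 0.001, -3.071]
force: [0.3, -1.0, -0.0]
width: 0.0001
```

Corner 2 hit the stop 4 mm down and is now released, so it's the springy one. Over to tab 2 at about (0.589, 0.154).

```bash
python3 -m jog '[[-1,31,0,0,0,0],[-1,31,0,0,0,0],[0,0,-8,0,0,0],[0,0,-8,0,0,0],[0,0,0,0,0,0],[0,0,0,0,0,0]]'
```

```text
t: 7.85
eef_pos: [0.5893, 0.1549, 0.0723]
ee_rot: [3.139, 0.002, -3.073]
force: [0.5, 1.0, 0.9]
width: -0.0001
```

```bash
python3 -m jog '[[0,0,-8,0,0,0],[0,0,-5,0,0,0],[0,0,-2,0,0,0]]'; python3 -m jog '[[0,0,-3,0,0,0],[0,0,-3,0,0,0]]'; python3 -m jog '[[0,0,-3,0,0,0],[0,0,-3,0,0,0]]'
```

```text
t: 8.15
eef_pos: [0.5899, 0.1538, 0.0568]
ee_rot: [3.138, 0.003, -3.075]
force: [-3.1, 3.2, 9.1]
width: 0.0003
t: 8.35
eef_pos: [0.5909, 0.1553, 0.0523]
ee_rot: [3.136, 0.006, -3.075]
force: [-4.2, 4.1, 7.8]
width: 0.0004
t: 8.55
eef_pos: [0.5915, 0.1568, 0.0478]
ee_rot: [3.133, 0.008, -3.074]
force: [-3.3, 3.6, 6.6]
width: 0.0002
```

```bash
python3 -m jog '[[-0.5,-1,-3,0,0,0],[-0.5,-1,-3,0,0,0]]'; python3 -m jog '[[-0.5,-1,-3,0.005,0.005,0],[0,-0.5,-3,0,0,0]]';  python3 -m jog '[[0,-0.5,-2,0,0,0]]'; python3 -m jog '[[0,0,-1.5,0,0,0]]'
```

```text
t: 8.75
eef_pos: [0.5921, 0.1564, 0.0436]
ee_rot: [3.131, 0.013, -3.073]
force: [-2.2, 1.9, 6.3]
width: 0.0008
t: 8.95
eef_pos: [0.5929, 0.1564, 0.0392]
ee_rot: [3.123, 0.011, -3.073]
force: [-3.8, 2.3, 6.3]
width: 0.0004
t: 9.05
eef_pos: [0.5932, 0.1563, 0.0377]
ee_rot: [3.122, 0.012, -3.073]
force: [-2.9, 1.6, 5.8]
width: 0.0006
t: 9.15
eef_pos: [0.5931, 0.1564, 0.0367]
ee_rot: [3.122, 0.013, -3.073]
force: [-2.4, 1.0, 6.9]
width: 0.0002
```

```bash
python3 -m jog '[[0,0,-1,-0.015,0.012,0]]'; python3 -m jog '[[0,0,-1,0,0,0]]'; python3 -m jog '[[0,0,-1,0,0,0]]'; python3 -m jog '[[0,0,-1,0,0,0]]'
```

```text
t: 9.25
eef_pos: [0.5932, 0.1564, 0.0364]
ee_rot: [3.135, 0.0, -3.073]
force: [-2.9, 1.9, 5.7]
width: 0.0007
t: 9.35
eef_pos: [0.5933, 0.1565, 0.0359]
ee_rot: [3.136, 0.0, -3.073]
force: [-2.8, 0.6, 7.6]
width: 0.0
t: 9.45
eef_pos: [0.5934, 0.1565, 0.0357]
ee_rot: [3.136, 0.0, -3.072]
force: [-4.6, 1.5, 11.8]
width: 0.0004
t: 9.55
eef_pos: [0.5934, 0.1565, 0.0357]
ee_rot: [3.136, 0.001, -3.072]
force: [-4.9, 1.3, 11.8]
width: 0.0006
```

It has stopped at 35.7 mm (flat is 35.5) and the force is rising. One firmer press, then up and clear.

```bash
python3 -m jog '[[0,0,-2,0,0,0]]'; python3 -m jog '[[0,0,3,0,0,0],[0,0,10,0,0,0],[0,0,30,0,0,0],[0,0,40,0,0,0],[0,0,45,0,0,0],[0,0,45,0,0,0],[-45,0,0,0,0,0],[-45,0,0,0,0,0],[-45,0,0,0,0,0],[-45,0,0,0,0,0],[0,0,0,0,0,0],[0,0,0,0,0,0]]'; python3 - <<'E'
from h import *
s=status.get_state(); print(s["eef_pos"],s["force"],s["t"])
a=eyes.grab_frame("scene"); t=eyes.grab_frame("top")
cv2.imwrite("pics/s2.png",cv2.resize(a[150:270,220:420],None,fx=4,fy=4,interpolation=cv2.INTER_CUBIC))
cv2.imwrite("pics/t2.png",cv2.resize(t[80:240,190:450],None,fx=3,fy=3,interpolation=cv2.INTER_CUBIC))
E
```

```text
t: 9.65
eef_pos: [0.5935, 0.1565, 0.0354]
ee_rot: [3.136, 0.001, -3.072]
force: [-9.8, 0.5, 23.0]
width: 0.0006
t: 10.85
eef_pos: [0.4085, 0.1534, 0.22]
ee_rot: [3.132, 0.007, -3.075]
force: [0.5, 0.5, -0.4]
width: 0.0006
[0.40853492 0.153444   0.22000148] [ 0.45984487  0.53783706 -0.37062325] 10.85
```

View pics/s2.png

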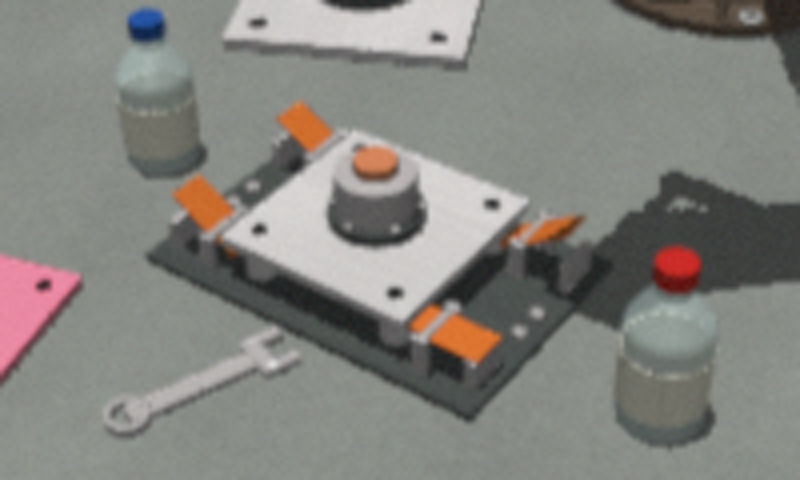

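View pics/t2.png

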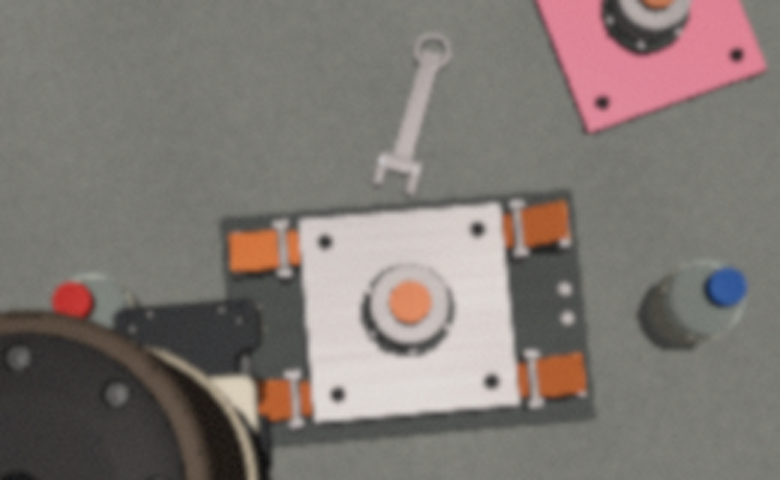

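Scene crop: shim 2's tab at (455,335) is flat and the other three stand. Top crop: the dots at (325,242), (477,229), (338,394) and (491,381) map back to (298,161), (349,156), (303,211) and (354,207). That is where they began, so the plate hasn't shifted. The bottles and wrench look untouched and the arm is clear, so I'll hand in.

```bash
python3 -c "
from station import workorder; print(workorder.job_done())"
```

```text
the job is handed in; nothing more can be done
None
```

Corner 2 (far left) was the one that rocks. Its shim tab, shim 2, is now pressed flat, and the other three shims still stand. The job is handed in; no verdict was reported.

- **Finding the corner:** I pressed corners 4, 1 and 2 in that order, so corner 3 was never needed. Corners 4 and 1 held firm. Corner 2 sank 4 mm at about 3 N, reached its stop, and I let it go.
- **Pressing the shim:** the tab stopped at 35.4–35.7 mm, against 35.5 mm for flat, under up to 23 N.
- **Last checks:** the final pictures show tab 2 flat, the plate's dots within a pixel of where they began, and the bottles and wrench where they were. The arm finished clear at 0.22 m height with no contact force, at about 11 s.
- **Harder than intended:** the press on corner 4 peaked at about 32 N down and 11 N sideways because the step was too coarse. The plate did not visibly shift.

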